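# Return a checked pipette to the carousel stand

### The arm

A 6-joint arm with a two-finger parallel gripper is mounted at the origin on a cart in front of the work surface, level with it; the furniture and walls round the work are solid. World frame = base frame: x ahead of the robot, y to its left, z up, the work surface at z = 0. Lengths are in m, angles in rad, forces in N, time in s.
With the tool pointing down it reaches from about 0.35 to 0.775 m from the base axis. Payload 5.5 kg.
Tool frame: the origin (TCP) lies at the very end of the fingers, on their centre line; the grasp point (between the pads) lies env.hold_point_z behind it (env.hold_point_z is the distance from the TCP to the grasp point, in m); z points along the fingers, y is the line along which they close (so a half turn about z gives the same grasp; the last joint's range is limited). The gripper opens to 85 mm and grips with 20 to 120 N. Pads are 22 mm wide; open, the fingers measure 114 mm over their backs; the gripper's body (76 mm by 85 mm) begins 54 mm behind the grasp point. The pads swing forward as they close: fully open they stand 13 mm farther back than shut.
Start: joints at [-1.318, 0.313, 0.046, 1.304, 0, 1.431], TCP at [0.22, -0.531, 0.231] pointing down, gripper open.
Joint ranges: [-2.76, 2.76], [-0.86, 1.69], [-1.03, 1.26], [-2.2, 2.34], [-1.47, 1.5], [-3.14, 3.14]. Speed limits (rad/s): [2.57, 2.57, 3.14, 3.14, 3.14, 3.14].

### API

Orientations are given as a unit quaternion [w, x, y, z].
In Python, from workcell import env gives the robot as it stands.
- The arm moves only by the tool carry_out, never from a script. Its argument "steps" is a list of rows, each a list of 3 entries, a list of its own where there are three numbers: the turn, a rotation vector about the tool's x, y, z in degrees, then the shift along the tool's x, y, z in cm, then the closure in counts, from 0 (fully open) to 255 (shut). A call has exactly 8 rows; each row is the pose to reach, as a shift and turn from the pose commanded when the call began, along the tool's axes at that moment; what a row does not reach only later rows make up. A row lasts 1/8 s, in which the tool goes at most 62.5 mm and 10.7 degrees, less where a joint would pass 70% of its speed; a pose out of reach is approached as far as the arm can. A call with a gripper value outside its range is refused whole. The fingers move at their own pace and stop on an object; "force" is the grip in N (left out, the last holds). Time passes only in rows, so rows that repeat a pose let the fingers close, or fill a call up. It gives the time, the measured TCP pose, the force, the opening and the grip force at its end, in the units of the state.
- env.get_state(): the state, without advancing time (a new reading comes with each control period).
- env.read_camera(name): name is "scene" or "side" or "wrist"; returns (picture, depth): 400x640x3 uint8, red, green, blue; 400x640 float32, m along the optical axis (not along the pixel's ray), 0 where there is no reading.
- env.get_calibration(name): a dict with "fx", "fy", "cx", "cy" (pixels), "origin" and "orientation" of the camera in the world. Camera axes: x right, y up, looking along -z (the intrinsics and any distortion apply to the point x, -y, -z); pixel columns grow to the right and rows downward; lengths in m; the calibration is good to about 2 mm. A picture is of the moment at which its call begins: read the wrist's pose just before it. get_calibration takes no time and is no camera call; for the wrist camera it gives the pose at the moment of the call.
- env.hand_in(): hands the job in; it is judged then, once.
The state is a dict: "clock": time; "joint_pos": joint angles; "qvel": joint speeds; "tau": joint torques, N m; "tcp_pos": TCP position; "orientation": TCP orientation; "wrist_force": force on the tool from outside, world axes, zero at the start; "ft_torque": the same for the moment, N m; "finger_gap": finger opening in m; "grip_force": force on a finger pad.
Only numpy, scipy, OpenCV 4.12 (cv2) and the standard library are available. Lean on these libraries where they do the work, as an engineer would, in place of code of your own. Each camera call takes 0.05 s, during which the arm holds its last target. There are 200 camera calls.

### The job

The pipette in the single bench stand has been checked by weighing and goes back into storage. First turn the carousel stand by its top knob until its empty hanger stands at the front, over the pointer on the foot; then hang the pipette on that hanger: slide it in gently past the spring balls to the end of the slot, lower it until its shoulder sits fully down in the cup, and only then let go. Never press the pipette against the carousel with more than 15 N, and leave the other things on the bench alone.

Things in the scene. Friction and masses are not known exactly. Their poses are not given: they have to be found in the camera images.
- carousel_stand: Foot of a rotary pipette stand: grey round foot 200 mm across with a steel pillar, fixed to the bench. Origin: centre of the underside, on the axis of rotation (vertical). Its -x axis points to the stand's front, where the pointer is.
- carousel (a joint): Angle of the carousel on its pillar, counter-clockwise from above; 0 (or a multiple of 2 pi) when the empty hanger is over the front pointer. Turns both ways, friction about 0.12 N m, stays where left. Five arms 72 degrees apart, cups at about 105 mm radius: four hold fixed pipettes like the loose one, up to 265 mm above the bench; the fifth is empty.
- knob (a point): Point to grip on the carousel's top knob: on the axis of rotation, 275 mm above the bench. Fluted round grey knob, 40 mm in diameter, from 256 to 286 mm above the bench; turns the carousel directly.
- front_mark (a point): Pointer: small aluminium tab at the front rim of the foot, 105 mm from the axis, 11 mm above the bench.
- empty_place (a point): Nominal seat of the empty hanger, turns with the carousel: 105 mm from the rotation axis, 170 mm above the bench; its x axis points to the rotation axis. The hanger slides in its arm to suit thick or thin pipettes and is clamped tight (holds over 40 N): the true seat lies up to 12 mm farther in or out along the arm than this point; that is not measured and must be felt.
- slot_mouth (a point): Nominal mouth of the empty hanger's slot, 28 mm out from the nominal seat (shifted like it). The hanger is a grey C-shaped cup, open outwards: slot 17 mm wide, flared mouth; floor 6 mm thick (top at 170 mm); recess 28.5 mm across in a rim 7 mm high (top at 177 mm). Two spring balls 8.5 mm out from the seat yield to 4 to 6 N. The slot's end stops the neck 0.8 mm past the recess centre.
- pipette: Hand pipette, white, 220 mm long, about 90 g, upright. Origin: its lower tip, z up. Neck 14 mm in diameter from 79 to 125 mm above the tip, then a shoulder 26 mm across and 13 mm high, handle 29 mm (x) by 25 mm (y) from 135 to 205 mm, push button on top to 220 mm. A finger rest sticks out 42 mm to its -x at 185 to 201 mm, so grip it across y.
- shoulder (a point): Centre of the flat underside of the pipette's round shoulder (26 mm across, lower edge bevelled 1 mm), 125 mm above its tip; this flat sits on the cup's floor.
- grip (a point): Point to grip on the pipette's handle, on its axis 173 mm above the tip (218 mm above the bench at the start); the fingers close along the pipette's y. Held loosely the pipette swivels between the fingers when its neck is pushed: grip it firmly (about 110 N), it can bear that.
- single_stand: Single bench stand that holds the pipette at the start, fixed: foot 120 x 84 mm, a post at its back (+x), one cup of the carousel's kind at the same height (floor top 170 mm, rim top 177 mm). Origin: on the bench under the cup's centre. The slot opens to its -x: lift the pipette about 10 mm, then draw it out to -x by 50 mm.
- beaker_100: Bystander: glass beaker, 54 mm across, 68 mm high, loose. Origin: centre of its underside.
- bottle_hdpe_100: Bystander: small white plastic bottle, 46 mm across, 99 mm high, loose. Origin: centre of its underside.
- weight_200g: Bystander: brass knob weight, 30 mm across, 46 mm high, loose. Origin: centre of its underside.

How it is judged:
By the outcome, as a careful person would: the job done as asked, in the order asked, and still so for the second after the job is handed in, with the robot touching nothing.
It also fails if it takes over 69 s, if anything falls off the work surface, if the arm or the gripper's body presses on something with over 40 N, if the wrist force passes 120 N, or if a joint passes its speed limit or range.

## Working session

There is one attempt and no reset: what is moved stays moved. The work goes in short steps, Python scripts to look and compute and a tool call to move; the robot and the scene stay as the last step left them, time stands still between calls to the robot, and variables do not carry over. Pictures are saved under pics/ and viewed, at most 10 in all, crops included, and the job is handed in when it is done.

Besides the shell and the picture viewer there is one more tool, called after ">>>" as name(argument=value, ...), one argument or row to a line, values as JSON. carry_out: Moves the arm, as the interface text tells. Its arguments: {"type":"object","properties":{"steps":{"type":"array","items":{"type":"array"}},"force":{"type":"number"}},"required":["steps"]}

```bash
ls; mkdir -p pics; python3 - <<'E'
from workcell import env
import cv2,numpy as np
print(env.get_state(), env.hold_point_z)
for n in ["scene","side"]:
    print(n,env.get_calibration(n))
    p,d=env.read_camera(n); np.savez(f"{n}0.npz",p=p,d=d)
    cv2.imwrite(f"pics/{n}0.png",p[:,:,::-1])
E
```

```text
pics
{'clock': 0.0, 'joint_pos': array([-1.31759056e+00,  3.14007765e-01,  4.49899482e-02,  1.30360728e+00,
       -1.07160641e-06,  1.43121112e+00]), 'qvel': array([-0.001273  ,  0.00099268,  0.00020004,  0.00043655,  0.00120457,
       -0.00240671]), 'tau': array([-2.20658990e-04, -4.80624032e+01,  2.98535728e+01,  1.92502735e-02,
       -1.00637803e-04,  8.71209558e-07]), 'tcp_pos': array([ 0.21996172, -0.53071356,  0.23040917]), 'orientation': array([-9.12880429e-04,  9.80775907e-01,  1.95135299e-01, -5.24535260e-05]), 'wrist_force': array([ 0.24681485, -0.08912896,  0.20475357]), 'ft_torque': array([ 0.01018328, -0.00537952,  0.00737433]), 'grip_force': 0.0, 'finger_gap': 0.08556364022110091} 0.0187
scene {'fx': 436.3861555064006, 'fy': 436.3861555064006, 'cx': 309.79824184715415, 'cy': 201.95160730619637, 'origin': array([-0.23928222,  0.58480304,  1.1423118 ]), 'orientation': array([-0.38565937, -0.17168127,  0.35904343,  0.83239426])}
side {'fx': 446.40772341702984, 'fy': 446.40772341702984, 'cx': 320.1860294534275, 'cy': 195.12354904770817, 'origin': array([ 0.4231531 , -1.19193437,  0.97540448]), 'orientation': array([ 0.88416259,  0.46248759, -0.02412032, -0.06148133])}
```

View pics/scene0.png

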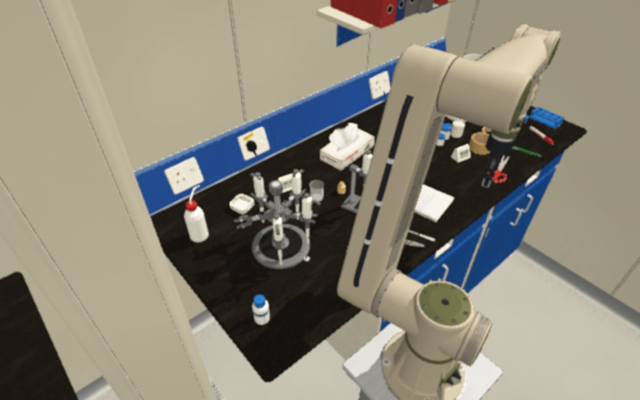

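View pics/side0.png

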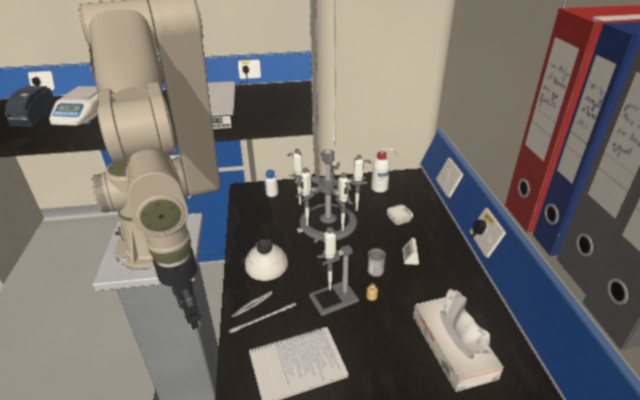

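Scene: carousel about (280,215), single stand with pipette at about (360,185). Side: carousel (328,195), single stand (335,275) with pipette, weight (372,291), beaker (376,262).

```bash
cat > h.py <<'E'
import numpy as np,cv2
from scipy.spatial.transform import Rotation as R
def rot(q): return R.from_quat([q[1],q[2],q[3],q[0]]).as_matrix()
def cloud(d,c):
    v,u=np.mgrid[0:d.shape[0],0:d.shape[1]]
    P=np.stack([(u-c['cx'])/c['fx']*d,-(v-c['cy'])/c['fy']*d,-d],-1)
    return P@rot(c['orientation']).T+c['origin']
def ray(u,v,c):
    r=rot(c['orientation'])@np.array([(u-c['cx'])/c['fx'],-(v-c['cy'])/c['fy'],-1.]); return c['origin'],r
def onz(u,v,c,z):
    o,r=ray(u,v,c); return o+r*(z-o[2])/r[2]
def proj(X,c):
    p=(np.asarray(X)-c['origin'])@rot(c['orientation']); return np.array([c['cx']-c['fx']*p[...,0]/p[...,2],c['cy']+c['fy']*p[...,1]/p[...,2]])
E
python3 - <<'E'
from workcell import env
from h import *
for n,box in [("scene",(225,150,405,275)),("side",(240,140,420,320))]:
    f=np.load(n+"0.npz"); c=env.get_calibration(n); P=cloud(f['d'],c); u0,v0,u1,v1=box
    m=np.zeros(f['d'].shape,np.uint8); m[v0:v1,u0:u1]=1
    m&=((f['d']>0)&(P[...,2]>0.215)&(P[...,2]<0.32)&(P[...,0]>.2)&(P[...,0]<.8)).astype(np.uint8)
    k,l,s,ce=cv2.connectedComponentsWithStats(m)
    for i in range(1,k):
        if s[i,4]>5:
            Q=P[l==i]; t=Q[Q[:,2]>Q[:,2].max()-.02]; print(n,s[i],ce[i].round(),Q.mean(0).round(3),'zmax',Q[:,2].max().round(3),t.mean(0).round(3), f['p'][l==i].mean(0).round())
    im=f['p'][v0:v1,u0:u1,::-1]; s=min(800/im.shape[1],600/im.shape[0]); cv2.imwrite(f"pics/{n}0c.png",cv2.resize(im,None,fx=s,fy=s,interpolation=cv2.INTER_CUBIC)); print(s)
E
```

```text
scene [363 150   9  15 104] [367. 157.] [ 0.547 -0.318  0.242] zmax 0.268 [ 0.549 -0.321  0.258] [180. 178. 161.]
scene [291 169  12  16 135] [296. 176.] [ 0.625 -0.073  0.241] zmax 0.266 [ 0.625 -0.071  0.256] [180. 177. 163.]
scene [250 172  13  17 134] [257. 180.] [0.694 0.032 0.241] zmax 0.267 [0.693 0.03  0.258] [167. 164. 149.]
scene [269 180  14  23 224] [276. 189.] [0.59  0.032 0.269] zmax 0.289 [0.592 0.032 0.282] [124. 122. 117.]
scene [302 193  18  16 159] [308. 201.] [ 0.51  -0.027  0.242] zmax 0.267 [ 0.517 -0.026  0.256] [170. 168. 154.]
scene [272 214  10  20 135] [277. 223.] [0.495 0.102 0.244] zmax 0.267 [0.502 0.098 0.255] [173. 171. 158.]
scene [340 262  14  13 113] [346. 269.] [0.214 0.099 0.304] zmax 0.32 [0.213 0.097 0.309] [143. 132. 110.]
4.444444444444445
side [287 149  16  16 140] [297. 157.] [0.504 0.09  0.24 ] zmax 0.266 [0.508 0.09  0.256] [189. 184. 169.]
side [321 150  14  23 207] [328. 158.] [0.597 0.018 0.266] zmax 0.289 [0.597 0.019 0.28 ] [128. 123. 117.]
side [354 155  18  16 155] [360. 163.] [0.701 0.02  0.239] zmax 0.265 [0.698 0.022 0.254] [190. 185. 170.]
side [295 168  16  17 158] [304. 177.] [ 0.516 -0.039  0.24 ] zmax 0.267 [ 0.521 -0.033  0.257] [177. 173. 159.]
side [339 173  12  18 154] [344. 182.] [ 0.631 -0.087  0.24 ] zmax 0.266 [ 0.63  -0.08   0.256] [169. 164. 151.]
side [314 227  22  20 242] [328. 238.] [ 0.546 -0.333  0.24 ] zmax 0.266 [ 0.552 -0.33   0.254] [176. 172. 160.]
3.3333333333333335
```

View pics/scene0c.png

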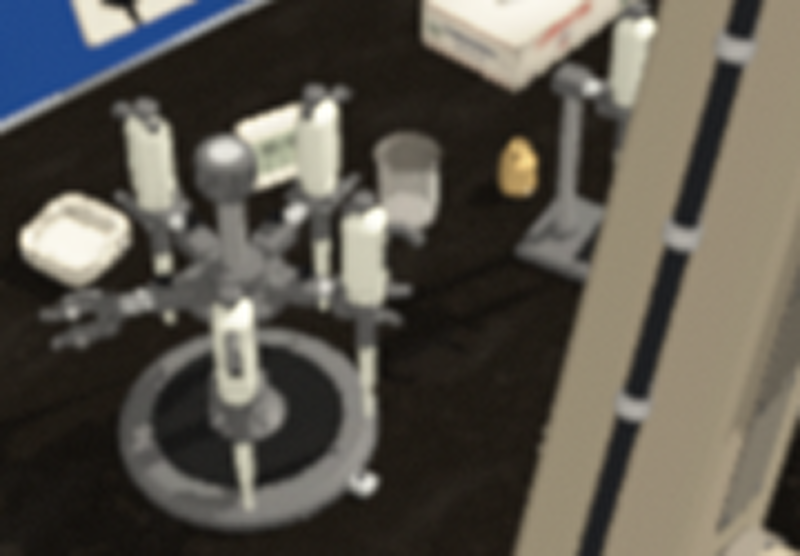

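View pics/side0c.png

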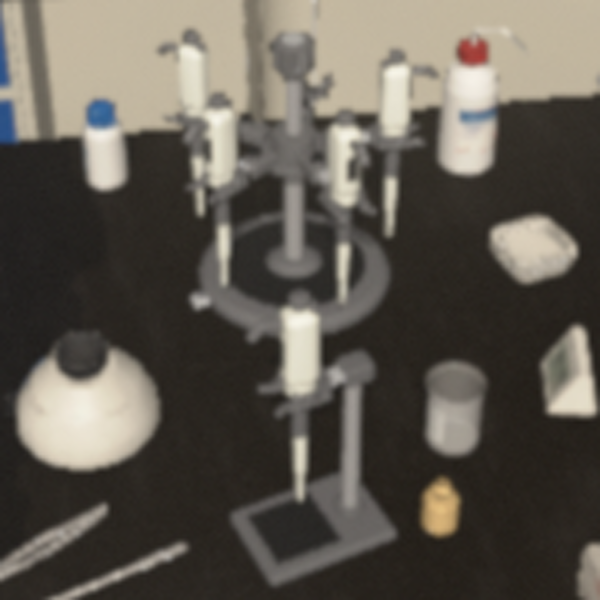

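```bash
python3 - <<'E'
from workcell import env
from h import *
cs,cd=env.get_calibration("scene"),env.get_calibration("side")
def tri(a,b):
    o1,r1=ray(*a,cs);o2,r2=ray(*b,cd); A=np.stack([r1,-r2],1); t=np.linalg.lstsq(A,o2-o1,rcond=None)[0]
    x,y=o1+t[0]*r1,o2+t[1]*r2; return ((x+y)/2).round(4),np.linalg.norm(x-y).round(4)
S=lambda u,v:(225+u/4.4444,150+v/4.4444); D=lambda u,v:(240+u/3.3333,140+v/3.3333)
print('knob',tri(S(225,168),D(293,57)))
print('knob on z.272',onz(*S(225,168),cs,.272),onz(*D(293,57),cd,.272))
print('pointer',onz(*S(362,484),cs,.011),onz(*D(200,300),cd,.011))
print('button',onz(*S(637,12),cs,.262),onz(*D(299,300),cd,.262))
for n in('scene','side'):
    f=np.load(n+"0.npz"); c=env.get_calibration(n); P=cloud(f['d'],c); hsv=cv2.cvtColor(f['p'],cv2.COLOR_RGB2HSV)
    # foot ring
    m=(P[...,2]>.006)&(P[...,2]<.03)&(np.hypot(P[...,0]-.6,P[...,1]-.027)<.1)&(np.hypot(P[...,0]-.6,P[...,1]-.027)>.07)&(f['d']>0)
    Q=P[m][:,:2]; s=np.linalg.lstsq(np.c_[2*Q,np.ones(len(Q))],(Q**2).sum(1),rcond=None)[0]; print('ring',s[:2],Q.shape)
f=np.load("side0.npz"); P=cloud(f['d'],cd)
m=(P[...,2]>.005)&(P[...,2]<.03)&(np.hypot(P[...,0]-.57,P[...,1]+.325)<.11)&(f['d']>0)
m=cv2.morphologyEx(m.astype(np.uint8),cv2.MORPH_OPEN,np.ones((2,2)))>0
print(len(P[m]),cv2.minAreaRect((P[m][:,:2]*1000).astype(np.float32)))
print('foot corners',[onz(*D(*a),cd,.012)[:2].round(4) for a in [(232,518),(275,583),(397,533),(345,470)]],'post',onz(*D(350,362),cd,.19).round(3))
E
```

```text
knob (array([0.5987, 0.0263, 0.2658]), np.float64(0.0001))
knob on z.272 [0.5928759 0.0302689 0.272    ] [0.59713474 0.01556277 0.272     ]
pointer [0.48734763 0.00144393 0.011     ] [ 0.49602661 -0.01149587  0.011     ]
button [ 0.54301279 -0.31910454  0.262     ] [ 0.55101882 -0.32980812  0.262     ]
ring [0.5973307  0.02878641] (911, 2)
ring [0.5990762  0.02469608] (607, 2)
965 ((470.3692321777344, -720.8623046875), (928.834228515625, 183.90316772460938), 73.07694244384766)
foot corners [array([ 0.4954, -0.3101]), array([ 0.5223, -0.3852]), array([ 0.6318, -0.347 ]), array([ 0.601 , -0.2685])] post [ 0.592 -0.325  0.19 ]
```

>>> carry_out(
  steps=[
    [[0,0,0],[4,-2,-6],0],
    [[0,0,0],[9,-5,-10],0],
    [[0,0,0],[14,-9,-14],0],
    [[0,0,0],[19,-12.5,-17],0],
    [[0,0,0],[24,-16,-19],0],
    [[0,0,0],[29,-19,-19],0],
    [[0,0,0],[34,-22.5,-19],0],
    [[0,0,0],[39,-26,-19],0],
  ],
)

```text
clock: 1.1
tcp_pos: [0.4653, -0.1654, 0.4208]
orientation: [0.0, 0.981, 0.195, 0.0]
wrist_force: [0.4, -0.6, 0.5]
finger_gap: 0.0848
grip_force: 0.0
```

```bash
python3 - <<'E'
from workcell import env
from h import *
s=env.get_state();c=env.get_calibration("wrist");print(s['tcp_pos'],s['orientation'],s['joint_pos'],c)
Rt=rot(s['orientation']);print('cam in tool',Rt.T@(c['origin']-s['tcp_pos']),Rt.T@rot(c['orientation']))
E
```

```text
[ 0.46533864 -0.16543279  0.42081934] [1.96235344e-04 9.80801531e-01 1.95008478e-01 1.08706503e-04] [-5.04179697e-01  1.76583688e-01  3.30902211e-01  1.72469565e+00
 -1.59929973e-04  2.24488073e+00] {'fx': 321.4659638748209, 'fy': 321.4659638748209, 'cx': 314.2422204285809, 'cy': 203.46055358918377, 'origin': array([ 0.52548848, -0.14051704,  0.56295698]), 'orientation': array([ 0.82462093, -0.10949796,  0.07284879, -0.55018504])}
cam in tool [ 6.51254817e-02  4.90633894e-05 -1.42128733e-01] [[ 1.56959630e-03  9.65369857e-01  2.60880385e-01]
 [ 9.99998765e-01 -1.53729778e-03 -3.27864546e-04]
 [ 8.45402866e-05  2.60880578e-01 -9.65371077e-01]]
```

>>> carry_out(
  steps=[
    [[0,0,0],[5,-3,0],0],
    [[0,0,0],[10,-6.2,0],0],
    [[0,0,0],[15,-9.4,0],0],
    [[0,0,0],[19.7,-12.5,0],0],
    [[0,0,0],[19.7,-12.5,0],0],
    [[0,0,0],[19.7,-12.5,0],0],
    [[0,0,0],[19.7,-12.5,0],0],
    [[0,0,0],[19.7,-12.5,0],0],
  ],
)

```text
clock: 2.1
tcp_pos: [0.5982, 0.0225, 0.4214]
orientation: [0.0, 0.981, 0.194, 0.0]
wrist_force: [-0.6, -0.4, -0.1]
finger_gap: 0.0854
grip_force: 0.0
```

```bash
python3 - <<'E'
from workcell import env
from h import *
s=env.get_state();c=env.get_calibration("wrist");p,d=env.read_camera("wrist");np.savez("w1.npz",p=p,d=d)
print(s['tcp_pos'],s['joint_pos'],c['origin'])
cv2.imwrite("pics/w1.png",p[:,:,::-1])
P=cloud(d,c); X,Y,Z=P[...,0],P[...,1],P[...,2]; r=np.hypot(X-.599,Y-.026)
m=(d>0)&(Z>.278)&(Z<.295)&(r<.03); print('knobtop',m.sum(),P[m].mean(0),cv2.minEnclosingCircle((P[m][:,:2]).astype(np.float32)))
m=((d>0)&(Z>.225)&(Z<.275)&(r>.06)&(r<.15)).astype(np.uint8)
k,l,st,ce=cv2.connectedComponentsWithStats(m)
for i in range(1,k):
    if st[i,4]>30:
        Q=P[l==i]; t=Q[Q[:,2]>Q[:,2].max()-.012]; a=t.mean(0); print(st[i],Q[:,2].max(),a,np.degrees(np.arctan2(a[1]-.026,a[0]-.599)))
m=((d>0)&(Z>.15)&(Z<.19)&(r>.07)&(r<.16)).astype(np.uint8)
k,l,st,ce=cv2.connectedComponentsWithStats(m)
for i in range(1,k):
    if st[i,4]>30:
        a=P[l==i].mean(0); print('cup',st[i],a,np.degrees(np.arctan2(a[1]-.026,a[0]-.599)))
E
```

```text
[0.59815014 0.02252156 0.42143903] [-9.63433608e-02  4.16048134e-01  6.64708929e-01  1.81846491e+00
 -1.47220588e-04  2.65438579e+00] [0.65822455 0.04734426 0.56362836]
knobtop 1595 [0.59698714 0.02938119 0.28513323] ((0.5953177809715271, 0.02911890298128128), 0.021715687587857246)
[ 332   43   36   62 1091] 0.26660396572794326 [0.6935309  0.02889245 0.26249625] 1.7525854094778486
[394 176  57  29 959] 0.2660835461266999 [ 0.62845977 -0.07064155  0.26186492] -73.04691939978504
[191 219  45  36 866] 0.2658984245728651 [0.50777523 0.09392936 0.26158762] 143.32725793291127
[316 248  25  49 798] 0.2660232401297173 [ 0.5210356  -0.02516705  0.26161396] -146.72361344772924
cup [321  62  36  55 548] [0.68806541 0.03415619 0.17365906] 5.232282049121518
cup [ 209   82   60   57 1155] [0.6289167  0.12819992 0.17250309] 73.6838082487029
cup [368 162  52  33 657] [ 0.63090102 -0.06271388  0.17384778] -70.22169855961371
cup [208 195  59  38 748] [0.5183656  0.0894411  0.17402946] 141.80522846304422
cup [309 222  35  37 553] [ 0.52688599 -0.02351768  0.17438033] -145.52423926700382
```

View pics/w1.png

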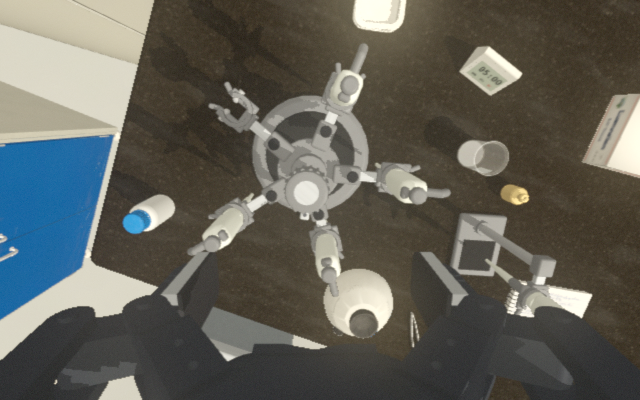

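The wrist view shows the knob at (307,190), the empty hanger at (235,107), the four pipettes around it, and the ring foot. The pointer is probably near the front pipette (325,235).

```bash
python3 - <<'E'
from workcell import env
from h import *
from scipy.optimize import least_squares
c=env.get_calibration("wrist")
f=np.load("w1.npz");p,d=f['p'],f['d'];P=cloud(d,c);X,Y,Z=P[...,0],P[...,1],P[...,2]
B=np.array([[.6935,.0289],[.6285,-.0706],[.5078,.0939],[.5210,-.0252]]);k=np.radians([0,-72,144,216])
sol=least_squares(lambda q:(q[:2]+q[2]*np.c_[np.cos(q[3]+k),np.sin(q[3]+k)]-B).ravel(),[.6,.03,.1,0]); print('pip fit',sol.x,np.degrees(sol.x[3]),sol.fun.round(4))
r=np.hypot(X-.598,Y-.029)
m=(d>0)&(Z>.005)&(Z<.03)&(r<.103)&(r>.065);Q=P[m][:,:2]; s=np.linalg.lstsq(np.c_[2*Q,np.ones(len(Q))],(Q**2).sum(1),rcond=None)[0]; print('ring',s[:2],len(Q))
m=(d>0)&(Z>.004)&(Z<.03)&(r<.125)&(r>.101)&(np.abs(Y-.026)<.09)&(X<.55); print('outside ring',[ (P[v,u].round(4),p[v,u],(u,v)) for v,u in np.argwhere(m)][:30])
for a in(-155,-160,-165,-170,-175): print(a,proj([.598+.105*np.cos(np.radians(a)),.028+.105*np.sin(np.radians(a)),.011],c).round())
for n in('scene','side'):
    g=np.load(n+'0.npz');cc=env.get_calibration(n);h=cloud(g['d'],cc);hs=g['p'].max(2)
    r=np.hypot(h[...,0]-.598,h[...,1]-.027);w=(r>.098)&(r<.125)&(h[...,2]>0.0)&(h[...,2]<.03)&(hs>140)&(h[...,0]<.55)
    i=np.argwhere(w); print(n,len(i),i.mean(0)[::-1] if len(i) else 0,h[w].mean(0), onz(*i.mean(0)[::-1],cc,.011) if len(i) else 0)
E
```

```text
pip fit [5.95530747e-01 3.08832816e-02 1.01487803e-01 3.98519298e-04] 0.022833473858555792 [ 0.0035  0.002  -0.0016  0.005   0.0056 -0.0034 -0.0076 -0.0036]
ring [0.59534387 0.02880056] 3748
outside ring [(array([0.515 , 0.0871, 0.0108]), array([115, 112, 102], dtype=uint8), (np.int64(262), np.int64(186))), (array([0.4969, 0.0271, 0.0122]), array([125, 121, 111], dtype=uint8), (np.int64(290), np.int64(208))), (array([0.4972, 0.0215, 0.0122]), array([143, 139, 128], dtype=uint8), (np.int64(293), np.int64(209))), (array([ 0.5206, -0.0365,  0.0104]), array([123, 117, 106], dtype=uint8), (np.int64(328), np.int64(209))), (array([ 0.4983, -0.0012,  0.0115]), array([156, 154, 148], dtype=uint8), (np.int64(305), np.int64(213))), (array([ 0.4987, -0.0029,  0.0107]), array([201, 198, 191], dtype=uint8), (np.int64(306), np.int64(213))), (array([ 0.4993, -0.0046,  0.0103]), array([224, 223, 213], dtype=uint8), (np.int64(307), np.int64(213))), (array([ 0.4999, -0.0063,  0.0101]), array([206, 204, 195], dtype=uint8), (np.int64(308), np.int64(213))), (array([0.4935, 0.0046, 0.0104]), array([195, 19
[... 1897 characters left out ...]
array([215, 213, 204], dtype=uint8), (np.int64(301), np.int64(216))), (array([0.4903, 0.0015, 0.0092]), array([223, 220, 211], dtype=uint8), (np.int64(302), np.int64(216))), (array([ 0.4916, -0.    ,  0.0114]), array([189, 187, 179], dtype=uint8), (np.int64(303), np.int64(216))), (array([ 0.4922, -0.0017,  0.0108]), array([159, 155, 151], dtype=uint8), (np.int64(304), np.int64(216)))]
-155 [314. 214.]
-160 [309. 214.]
-165 [304. 213.]
-170 [299. 212.]
-175 [294. 211.]
scene 27 [305.2962963  257.51851852] [4.94824412e-01 2.47112599e-04 1.03824489e-02] [0.49441315 0.00058518 0.011     ]
side 14 [300.35714286 228.5       ] [0.49838097 0.00119858 0.00742333] [ 0.49799564 -0.00362269  0.011     ]
```

```bash
python3 - <<'E'
from workcell import env
s=env.get_state();print(s['clock'],s['tcp_pos'],s['orientation'],s['qvel'])
E
```

```text
2.15 [0.59820222 0.02263666 0.42138184] [1.90573510e-04 9.80949606e-01 1.94261805e-01 4.31059217e-04] [ 0.00479977  0.00352005  0.00216468 -0.00110752  0.00071259 -0.00103633]
```

>>> carry_out(
  steps=[
    [[0,0,0],[0.2,-0.6,4.5],0],
    [[0,0,0],[0.2,-0.6,9],0],
    [[0,0,0],[0.2,-0.6,13.5],0],
    [[0,0,0],[0.2,-0.6,16.7],0],
    [[0,0,0],[0.2,-0.6,16.7],60],
    [[0,0,0],[0.2,-0.6,16.7],140],
    [[0,0,0],[0.2,-0.6,16.7],140],
    [[0,0,0],[0.2,-0.6,16.7],140],
  ],
  force=40,
)

```text
clock: 3.15
tcp_pos: [0.5988, 0.0306, 0.2563]
orientation: [-0.0, 0.981, 0.195, 0.002]
wrist_force: [-2.5, 2.3, 6.5]
finger_gap: 0.0392
grip_force: 31.3
```

>>> carry_out(
  steps=[
    [[0,0,-9],[0,0,0],255],
    [[0,0,-19],[0,0,0],255],
    [[0,0,-29],[0,0,0],255],
    [[0,0,-39],[0,0,0],255],
    [[0,0,-49],[0,0,0],255],
    [[0,0,-59],[0,0,0],255],
    [[0,0,-69],[0,0,0],255],
    [[0,0,-79],[0,0,0],255],
  ],
  force=50,
)

```text
clock: 4.15
tcp_pos: [0.5957, 0.0323, 0.2564]
orientation: [-0.002, 0.63, 0.777, 0.001]
wrist_force: [-11.6, 8.2, 12.3]
finger_gap: 0.0387
grip_force: 50.4
```

>>> carry_out(
  steps=[
    [[0,0,-10],[0,0,0],255],
    [[0,0,-20],[0,0,0],255],
    [[0,0,-30],[0,0,0],255],
    [[0,0,-40],[0,0,0],255],
    [[0,0,-44.8],[0,0,0],255],
    [[0,0,-44.8],[0,0,0],255],
    [[0,0,-44.8],[0,0,0],255],
    [[0,0,-44.8],[0,0,0],255],
  ],
)

```text
clock: 5.15
tcp_pos: [0.594, 0.0311, 0.2564]
orientation: [-0.003, 0.289, 0.957, -0.0]
wrist_force: [-17.1, 4.6, 13.8]
finger_gap: 0.039
grip_force: 50.5
```

```bash
cat > meas.py <<'E'
from workcell import env
from h import *
s=env.get_state();print(s['tcp_pos'],s['orientation'],s['joint_pos'])
def views(tag):
    for n in('scene','side','wrist'):
        c=env.get_calibration(n);p,d=env.read_camera(n);np.savez(f"{n}{tag}.npz",p=p,d=d,o=c['origin'],q=c['orientation'])
        P=cloud(d,c);X,Y,Z=P[...,0],P[...,1],P[...,2];
        cx,cy={'scene':(.5973,.0288),'side':(.599,.0247),'wrist':(.5955,.0288)}[n]
        r=np.hypot(X-cx,Y-cy);A=np.arctan2(Y-cy,X-cx)
        m=((d>0)&(Z>.24)&(Z<.275)&(r>.07)&(r<.14)).astype(np.uint8)
        k,l,st,ce=cv2.connectedComponentsWithStats(m)
        for i in range(1,k):
            if st[i,4]>20:
                Q=P[l==i]; t=Q[Q[:,2]>Q[:,2].max()-.012]; a=t.mean(0); th=np.degrees(np.arctan2(a[1]-cy,a[0]-cx)); print(n,'pip',st[i,4],a.round(4),th.round(1),np.hypot(a[0]-cx,a[1]-cy).round(3))
        m=(d>0)&(Z>.155)&(Z<.19)&(r>.09)&(r<.15)&(np.abs(A+2.87)<.35)
        if m.sum(): a=P[m].mean(0);print(n,'hanger',m.sum(),a.round(4),np.degrees(np.arctan2(a[1]-cy,a[0]-cx)).round(1))
        w=(r>.098)&(r<.125)&(Z>0)&(Z<.03)&(p.max(2)>140)&(X<.55)
        if w.sum(): i=np.argwhere(w).mean(0)[::-1]; b=onz(*i,c,.011);print(n,'pointer',w.sum(),i.round(),b.round(4),np.degrees(np.arctan2(b[1]-cy,b[0]-cx)).round(1))
E
python3 -c "
from meas import *
views('2')"
```

```text
[0.59402763 0.03108272 0.25640923] [-2.54917199e-03  2.89261714e-01  9.57246603e-01 -3.23107319e-04] [-8.28419602e-02  3.52565433e-01  1.62649461e-01  1.38600114e+00
  4.33927908e-04  5.04069904e-01]
scene pip 88 [0.6606 0.1127 0.2608] 53.0 0.105
scene pip 95 [0.5388 0.1129 0.2628] 124.8 0.102
scene hanger 94 [0.4916 0.0061 0.1723] -167.9
scene pointer 19 [306. 258.] [0.4922 0.0008 0.011 ] -165.1
side pip 60 [0.6642 0.1062 0.2607] 51.3 0.104
side pip 67 [0.5443 0.1057 0.2604] 124.0 0.098
side pip 83 [ 0.6863 -0.0086  0.2592] -20.9 0.093
side pip 74 [ 0.5925 -0.0893  0.2609] -93.3 0.114
side hanger 118 [ 0.4909 -0.0058  0.1704] -164.3
side pointer 14 [300. 230.] [ 0.4956 -0.011   0.011 ] -160.9
wrist pip 4193 [0.5408 0.1102 0.2624] 123.9 0.098
wrist pip 3509 [0.659  0.1122 0.2616] 52.7 0.105
wrist pip 218 [ 0.5891 -0.0718  0.254 ] -93.7 0.101
wrist hanger 2706 [4.884e-01 4.000e-04 1.722e-01] -165.2
wrist pointer 190 [247. 118.] [0.4952 0.0017 0.011 ] -164.9
```

>>> carry_out(
  steps=[
    [[0,0,0],[0,0,0],100],
    [[0,0,0],[0,0,0],0],
    [[0,0,0],[0,0,0],0],
    [[0,0,0],[0,0,0],0],
    [[0,0,0],[0,0,-3],0],
    [[0,0,0],[0,0,-7],0],
    [[0,0,0],[0,0,-11],0],
    [[0,0,0],[0,0,-13],0],
  ],
)

```text
clock: 6.3
tcp_pos: [0.5988, 0.0299, 0.3862]
orientation: [0.002, 0.29, 0.957, 0.0]
wrist_force: [1.2, -0.1, -0.4]
finger_gap: 0.0854
grip_force: 0.0
```

```bash
python3 -c "
from meas import *
views('3')
f=np.load('wrist3.npz');cv2.imwrite('pics/w3.png',f['p'][:,:,::-1])
c=env.get_calibration('wrist');P=cloud(f['d'],c);m=(P[...,2]>.278)&(P[...,2]<.295)&(f['d']>0)&(np.hypot(P[...,0]-.597,P[...,1]-.029)<.04)
print('knob',cv2.minEnclosingCircle(P[m][:,:2].astype(np.float32)),P[m].mean(0))
r=np.hypot(P[...,0]-.598,P[...,1]-.029)
m=(f['d']>0)&(P[...,2]>.005)&(P[...,2]<.03)&(r<.103)&(r>.065);Q=P[m][:,:2]; s=np.linalg.lstsq(np.c_[2*Q,np.ones(len(Q))],(Q**2).sum(1),rcond=None)[0]; print('ring',s[:2],len(Q))
"
```

```text
[0.59877925 0.02990799 0.38621881] [1.69506088e-03 2.89874312e-01 9.57063177e-01 2.90599598e-04] [-8.38609508e-02  3.86103579e-01  5.29090471e-01  1.71034645e+00
 -1.39081122e-04  5.04330723e-01]
scene pip 66 [ 0.6833 -0.003   0.2612] -20.3 0.092
scene pip 87 [0.6608 0.1141 0.2622] 53.3 0.106
scene pip 93 [0.5387 0.1129 0.2626] 124.9 0.102
scene hanger 68 [0.4942 0.0098 0.1727] -169.5
scene pointer 19 [306. 258.] [0.4921 0.0011 0.011 ] -165.2
side pip 62 [0.6642 0.1074 0.2603] 51.7 0.105
side pip 67 [0.5447 0.1056 0.2594] 123.9 0.097
side pip 80 [ 0.6874 -0.0085  0.2599] -20.6 0.094
side pip 71 [ 0.5923 -0.0901  0.262 ] -93.3 0.115
side hanger 118 [ 0.4905 -0.0054  0.1701] -164.5
side pointer 14 [300. 230.] [ 0.4956 -0.011   0.011 ] -160.9
wrist pip 1322 [0.541  0.1106 0.2625] 123.6 0.098
wrist pip 1001 [0.6602 0.1125 0.2621] 52.3 0.106
wrist pip 567 [ 0.5891 -0.0748  0.2575] -93.5 0.104
wrist pip 810 [ 0.6824 -0.0021  0.2616] -19.6 0.092
wrist hanger 1111 [4.886e-01 1.000e-04 1.721e-01] -165.0
wrist pointer 108 [263. 112.] [0.4967 0.0039 0.011 ] -165.9
knob ((0.5951341390609741, 0.02955428510904312), 0.021495986729860306) [0.59399646 0.03035076 0.28335922]
ring [0.59547177 0.02918799] 4309
```

View pics/w3.png

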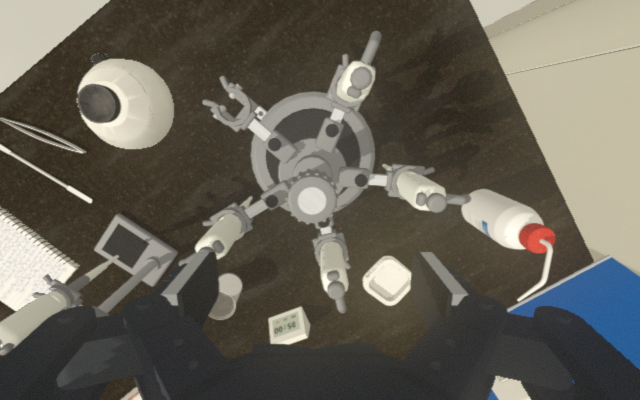

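The hanger at (235,107) now stands over the pointer at (262,112). From the three grips I put the axis at (0.5964, 0.0295) in TCP terms. Next is the pipette.

>>> carry_out(
  steps=[
    [[0,0,-8],[-2.5,-5,0],0],
    [[0,0,-17],[-5,-10,0],0],
    [[0,0,-26],[-7.5,-15,0],0],
    [[0,0,-35],[-10,-20,0],0],
    [[0,0,-44],[-12.5,-25,0],0],
    [[0,0,-54],[-14.5,-29.5,0],0],
    [[0,0,-54],[-15.9,-32.1,0],0],
    [[0,0,-54],[-15.9,-32.1,0],0],
  ],
)

```text
clock: 7.45
tcp_pos: [0.5516, -0.3276, 0.3808]
orientation: [-0.001, -0.174, 0.985, 0.001]
wrist_force: [-0.1, -0.2, -0.4]
finger_gap: 0.0855
grip_force: 0.0
```

```bash
python3 - <<'E'
from workcell import env
from h import *
s=env.get_state();c=env.get_calibration("wrist");p,d=env.read_camera("wrist");np.savez("w4.npz",p=p,d=d)
print(s['tcp_pos'],s['orientation'],s['joint_pos']);cv2.imwrite("pics/w4.png",p[:,:,::-1])
P=cloud(d,c);X,Y,Z=P[...,0],P[...,1],P[...,2];near=(d>0)&(np.hypot(X-.553,Y+.325)<.07)
for lo,hi in[(.257,.27),(.24,.255),(.222,.238),(.15,.185),(.19,.215)]:
    m=near&(Z>lo)&(Z<hi); Q=P[m]; 
    if len(Q)<15: continue
    e=np.linalg.svd(Q[:,:2]-Q[:,:2].mean(0),full_matrices=False)[2][0]
    print(lo,hi,len(Q),Q.mean(0).round(4),'ang',np.degrees(np.arctan2(e[1],e[0])).round(1),Q.min(0).round(3),Q.max(0).round(3))
m=((d>0)&(Z>.006)&(Z<.03)&(np.hypot(X-.57,Y+.32)<.1)).astype(np.uint8);m=cv2.morphologyEx(m,cv2.MORPH_OPEN,np.ones((3,3),np.uint8))
k,l,st,ce=cv2.connectedComponentsWithStats(m);i=1+st[1:,4].argmax();print('foot',cv2.minAreaRect(np.ascontiguousarray(P[l==i][:,:2]*1000,dtype=np.float32)),st[i,4])
E
```

```text
[ 0.55158995 -0.32760639  0.38083261] [-0.00135073 -0.17443805  0.98466638  0.0012864 ] [-6.60837777e-01  4.95789224e-01  6.86614496e-01  1.76534165e+00
 -2.80131817e-04 -1.01150794e+00]
0.257 0.27 317 [ 0.5484 -0.3241  0.2637] ang 30.5 [ 0.541 -0.332  0.257] [ 0.557 -0.315  0.266]
0.24 0.255 735 [ 0.5377 -0.3266  0.2458] ang 7.3 [ 0.511 -0.337  0.24 ] [ 0.564 -0.31   0.255]
0.222 0.238 83 [ 0.5253 -0.3309  0.2329] ang -0.3 [ 0.507 -0.337  0.223] [ 0.553 -0.316  0.238]
0.15 0.185 875 [ 0.5687 -0.3189  0.175 ] ang 20.8 [ 0.517 -0.349  0.164] [ 0.611 -0.295  0.182]
0.19 0.215 50 [ 0.5383 -0.331   0.2033] ang 111.0 [ 0.535 -0.337  0.191] [ 0.552 -0.316  0.215]
foot ((559.935302734375, -319.84075927734375), (118.69141387939453, 83.9277114868164), 18.512121200561523) 2228
```

View pics/w4.png

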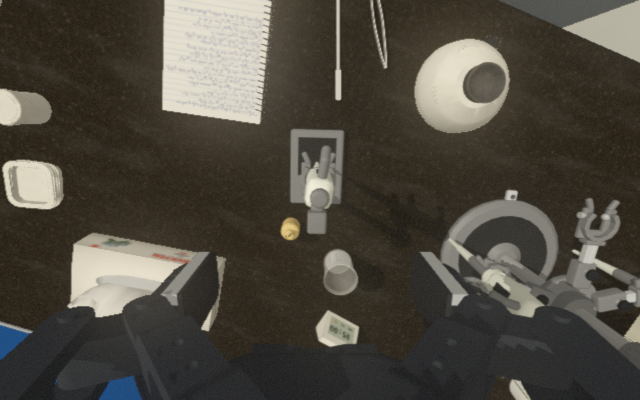

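The wrist view shows the pipette top at (319,195), its finger rest at (326,155), the stand's foot at (317,165) and the pointer at (511,196), with the hanger at (598,225).

```bash
python3 - <<'E'
from workcell import env
from h import *
c=env.get_calibration("wrist");f=np.load("w4.npz");p,d=f['p'],f['d'];P=cloud(d,c);X,Y,Z=P[...,0],P[...,1],P[...,2]
near=(d>0)&(np.hypot(X-.55,Y+.325)<.06)
m=near&(Z>.2625)&(Z<.27);b=cv2.minEnclosingCircle(P[m][:,:2].astype(np.float32));print('button',b,P[m].mean(0))
o=P[m].mean(0)[:2]
m=near&(Z>.225)&(Z<.252)&(np.hypot(X-o[0],Y-o[1])>.02)&(X<o[0]);Q=P[m];e=o-Q[:,:2].mean(0);print('rest',len(Q),Q.mean(0),np.degrees(np.arctan2(e[1],e[0])))
m=near&(Z>.244)&(Z<.255);print('handle top',P[m].mean(0),cv2.minAreaRect(np.ascontiguousarray(P[m][:,:2]*1000,dtype=np.float32)))
# cup prongs rim
m=near&(Z>.172)&(Z<.181)&(np.hypot(X-o[0],Y-o[1])<.05);Q=P[m];print('rim',len(Q),Q.mean(0),cv2.minAreaRect(np.ascontiguousarray(Q[:,:2]*1000,dtype=np.float32)))
r=np.hypot(X-.5955,Y-.029)
m=(d>0)&(Z>.005)&(Z<.03)&(r<.103)&(r>.065);Q=P[m][:,:2]; s=np.linalg.lstsq(np.c_[2*Q,np.ones(len(Q))],(Q**2).sum(1),rcond=None)[0][:2]; print('ring',s,len(Q))
r=np.hypot(X-s[0],Y-s[1]);w=(r>.099)&(r<.12)&(Z>0)&(Z<.03)&(p.min(2)>150)&(X<.55);i=np.argwhere(w).mean(0)[::-1];a=onz(*i,c,.011);print('pointer',w.sum(),i,a,np.degrees(np.arctan2(*(a[:2]-s)[::-1])))
m=(d>0)&(Z>.168)&(Z<.185)&(r>.095)&(r<.15)&(X<.52);Q=P[m];print('hanger',m.sum(),Q.mean(0),np.degrees(np.arctan2(*(Q.mean(0)[:2]-s)[::-1])), cv2.minAreaRect(np.ascontiguousarray(Q[:,:2]*1000,dtype=np.float32)))
E
```

```text
button ((0.5496358871459961, -0.32210180163383484), 0.0083725955337286) [ 0.54914909 -0.32232664  0.26474629]
rest 257 [ 0.51886744 -0.32819781  0.24294686] 10.972667656052204
handle top [ 0.53968952 -0.32474315  0.24726888] ((539.8958740234375, -324.0492248535156), (49.43617248535156, 23.9325008392334), 11.96491527557373)
rim 399 [ 0.57074244 -0.3162278   0.17785738] ((566.2274169921875, -315.7598876953125), (63.25534439086914, 37.45675277709961), 19.821582794189453)
ring [0.58891509 0.02649068] 3886
pointer 48 [511.25       192.79166667] [ 0.48957322 -0.00344346  0.011     ] -163.23116018343623
hanger 798 [ 0.48182385 -0.00168227  0.17254795] -165.26092099558826 ((479.11016845703125, -3.4861087799072266), (39.7826042175293, 41.448387145996094), 16.104806900024414)
```

>>> carry_out(
  steps=[
    [[0,0,4],[-0.1,0.5,4],0],
    [[0,0,8.6],[-0.1,0.5,9],0],
    [[0,0,8.6],[-0.1,0.5,13],0],
    [[0,0,8.6],[-0.1,0.5,16.5],0],
    [[0,0,8.6],[-0.1,0.5,18.1],0],
    [[0,0,8.6],[-0.1,0.5,18.1],0],
    [[0,0,8.6],[-0.1,0.5,18.1],120],
    [[0,0,8.6],[-0.1,0.5,18.1],130],
  ],
  force=20,
)

```text
clock: 8.5
tcp_pos: [0.5524, -0.3208, 0.2045]
orientation: [0.001, -0.102, 0.995, -0.001]
wrist_force: [0.4, 0.2, 0.7]
finger_gap: 0.0516
grip_force: 0.0
```

>>> carry_out(
  steps=[
    [[0,0,0],[0,0,0],255],
    [[0,0,0],[0,0,0],255],
    [[0,0,0],[0,0,0],255],
    [[0,0,0],[0,0,0],255],
    [[0,0,0],[0,0,0],255],
    [[0,0,0],[0,0,0],255],
    [[0,0,0],[0,0,0],255],
    [[0,0,0],[0,0,0],255],
  ],
  force=20,
)

```text
clock: 9.5
tcp_pos: [0.552, -0.321, 0.2034]
orientation: [0.001, -0.102, 0.995, -0.001]
wrist_force: [1.1, -5.1, 4.9]
finger_gap: 0.0247
grip_force: 27.6
```

>>> carry_out(
  steps=[
    [[0,0,0],[0,-0.1,0],255],
    [[0,0,0],[0,-0.1,0],255],
    [[0,0,0],[0,-0.1,0],255],
    [[0,0,0],[0,-0.1,0],255],
    [[0,0,0],[0,-0.1,-0.3],255],
    [[0,0,0],[0,-0.1,-0.8],255],
    [[0,0,0],[0,-0.1,-1.2],255],
    [[0,0,0],[0,-0.1,-1.2],255],
  ],
  force=110,
)

```text
clock: 10.5
tcp_pos: [0.5513, -0.3208, 0.2141]
orientation: [-0.001, -0.102, 0.995, 0.001]
wrist_force: [0.6, -2.5, -2.4]
finger_gap: 0.0236
grip_force: 108.2
```

```bash
cat > look.py <<'E'
from workcell import env
from h import *
import sys
s=env.get_state();print(s['clock'],s['tcp_pos'].round(4),s['wrist_force'].round(1),s['ft_torque'].round(2))
c=env.get_calibration('side');p,d=env.read_camera('side');u0,v0,u1,v1=map(int,sys.argv[2:6])
cv2.imwrite(f"pics/{sys.argv[1]}.png",cv2.resize(p[v0:v1,u0:u1,::-1],None,fx=4,fy=4,interpolation=cv2.INTER_CUBIC));np.savez(sys.argv[1]+".npz",p=p,d=d)
E
python3 look.py s5 270 190 400 320
```

```text
10.5 [ 0.5513 -0.3208  0.2141] [ 0.6 -2.5 -2.4] [-0.75 -0.11  0.03]
```

View pics/s5.png

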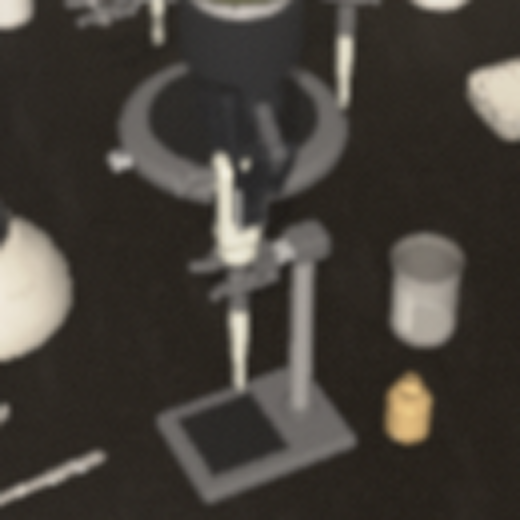

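The pipette is lifted in the gripper with its neck still in the slot. Next I draw it out along the stand's -x.

>>> carry_out(
  steps=[
    [[0,0,0],[0,-0.06,-0.2],255],
    [[0,0,0],[0.6,-0.15,-0.2],255],
    [[0,0,0],[1.4,-0.27,-0.2],255],
    [[0,0,0],[2.4,-0.4,-0.2],255],
    [[0,0,0],[3.6,-0.58,-0.2],255],
    [[0,0,0],[5,-0.78,-0.2],255],
    [[0,0,0],[6.2,-0.95,-0.2],255],
    [[0,0,0],[6.2,-0.95,-0.2],255],
  ],
)

```text
clock: 11.55
tcp_pos: [0.4921, -0.3436, 0.217]
orientation: [0.0, -0.101, 0.995, -0.0]
wrist_force: [-0.5, -0.1, -0.4]
finger_gap: 0.0241
grip_force: 108.7
```

>>> carry_out(
  steps=[
    [[0,0,0],[0,0,-5],255],
    [[0,0,-1],[0,3,-9],255],
    [[0,0,-2],[0,8.5,-10],255],
    [[0,0,-3],[-0.1,14,-10],255],
    [[0,0,-3.7],[-0.2,19.5,-10],255],
    [[0,0,-3.7],[-0.3,25,-10],255],
    [[0,0,-3.7],[-0.3,30,-10],255],
    [[0,0,-3.7],[-0.3,33.3,-10],255],
  ],
)

```text
clock: 12.55
tcp_pos: [0.4278, -0.0143, 0.3172]
orientation: [0.001, -0.135, 0.991, 0.0]
wrist_force: [1.3, 0.2, 0.3]
finger_gap: 0.0244
grip_force: 108.8
```

>>> carry_out(
  steps=[
    [[0,0,0],[0,0,2],255],
    [[0,0,0],[0,0,5],255],
    [[0,0,0],[0,0,8],255],
    [[0,0,0],[0,0,10],255],
    [[0,0,0],[0,0,10],255],
    [[0,0,0],[0,0,10],255],
    [[0,0,0],[0,0,10],255],
    [[0,0,0],[0,0,10],255],
  ],
)

```text
clock: 13.55
tcp_pos: [0.4289, -0.0165, 0.2174]
orientation: [0.001, -0.134, 0.991, -0.0]
wrist_force: [0.1, -0.1, -0.9]
finger_gap: 0.0239
grip_force: 108.9
```

```bash
python3 - <<'E'
from workcell import env
from h import *
s=env.get_state();print(s['clock'],s['tcp_pos'],s['orientation'],s['wrist_force'])
C=[]
for n,b in(('scene',(270,180,370,280)),('side',(250,140,370,250))):
    p,d=env.read_camera(n);np.savez(n+'6.npz',p=p,d=d);u0,v0,u1,v1=b
    C.append(cv2.resize(p[v0:v1,u0:u1,::-1],(400,int(400*(v1-v0)/(u1-u0))),interpolation=cv2.INTER_CUBIC)[:366])
cv2.imwrite('pics/c6.png',np.hstack(C))
E
```

```text
13.55 [ 0.42891872 -0.01653542  0.21744399] [ 6.70972026e-04 -1.34027725e-01  9.90977315e-01 -2.81577681e-04] [ 0.13909159 -0.06523754 -0.89352374]
```

View pics/c6.png

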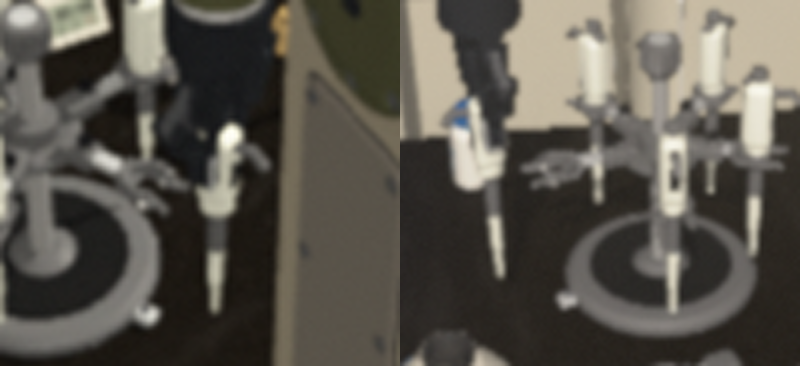

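The pipette hangs upright in the gripper in front of the hanger, with its neck top at (217,212) in the left crop in line with the slot. I slide it in gently.

>>> carry_out(
  steps=[
    [[0,0,0],[-0.6,0,0],255],
    [[0,0,0],[-1.2,0,0],255],
    [[0,0,0],[-1.7,0,0],255],
    [[0,0,0],[-2.2,0,0],255],
    [[0,0,0],[-2.6,0,0],255],
    [[0,0,0],[-3,0,0],255],
    [[0,0,0],[-3.3,0,0],255],
    [[0,0,0],[-3.3,0,0],255],
  ],
)

```text
clock: 14.65
tcp_pos: [0.4604, -0.0076, 0.2167]
orientation: [-0.0, -0.134, 0.991, -0.0]
wrist_force: [-0.5, -0.7, -0.9]
finger_gap: 0.0234
grip_force: 108.9
```

>>> carry_out(
  steps=[
    [[0,0,0],[-0.1,0,0],255],
    [[0,0,0],[-0.2,0,0],255],
    [[0,0,0],[-0.3,0,0],255],
    [[0,0,0],[-0.4,0,0],255],
    [[0,0,0],[-0.5,0,0],255],
    [[0,0,0],[-0.6,0,0],255],
    [[0,0,0],[-0.6,0,0],255],
    [[0,0,0],[-0.6,0,0],255],
  ],
)

```text
clock: 15.65
tcp_pos: [0.466, -0.0061, 0.2167]
orientation: [-0.0, -0.134, 0.991, -0.0]
wrist_force: [-0.2, 0.5, 0.0]
finger_gap: 0.024
grip_force: 108.9
```

>>> carry_out(
  steps=[
    [[0,0,0],[-0.1,0,0],255],
    [[0,0,0],[-0.15,0,0],255],
    [[0,0,0],[-0.2,0,0],255],
    [[0,0,0],[-0.25,0,0],255],
    [[0,0,0],[-0.3,0,0],255],
    [[0,0,0],[-0.4,0,0],255],
    [[0,0,0],[-0.4,0,0],255],
    [[0,0,0],[-0.4,0,0],255],
  ],
)

```text
clock: 16.65
tcp_pos: [0.4698, -0.005, 0.2167]
orientation: [-0.0, -0.134, 0.991, -0.0]
wrist_force: [-0.5, 0.5, -0.6]
finger_gap: 0.0241
grip_force: 108.9
```

```bash
python3 - <<'E'
from workcell import env
from h import *
C=[]
for n,b in(('scene',(270,180,370,280)),('side',(260,140,360,240))):
    p,d=env.read_camera(n);np.savez(n+'7.npz',p=p,d=d);u0,v0,u1,v1=b
    C.append(cv2.resize(p[v0:v1,u0:u1,::-1],(400,400),interpolation=cv2.INTER_CUBIC))
cv2.imwrite('pics/c7.png',np.hstack(C))
E
```

```text
(no output)
```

View pics/c7.png

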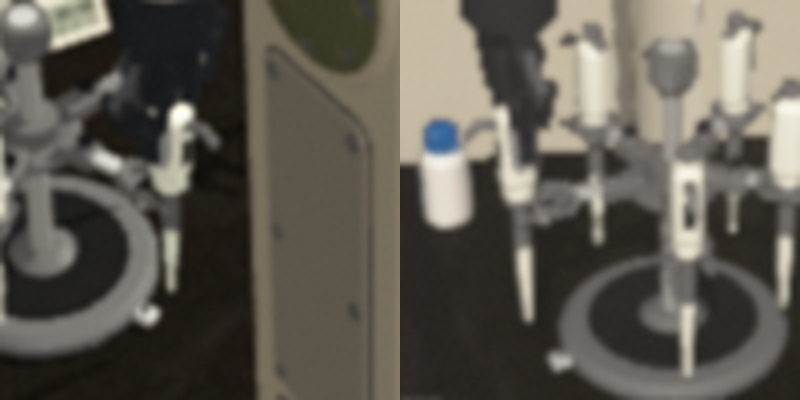

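The neck (172,200 left crop; 520,220 right crop) is entering the hanger's mouth. I keep going in small steps while feeling the force.

>>> carry_out(
  steps=[
    [[0,0,0],[-0.1,0,0],255],
    [[0,0,0],[-0.15,0,0],255],
    [[0,0,0],[-0.2,0,0],255],
    [[0,0,0],[-0.25,0,0],255],
    [[0,0,0],[-0.3,0,0],255],
    [[0,0,0],[-0.4,0,0],255],
    [[0,0,0],[-0.4,0,0],255],
    [[0,0,0],[-0.4,0,0],255],
  ],
)

```text
clock: 17.75
tcp_pos: [0.4737, -0.0039, 0.2167]
orientation: [0.0, -0.134, 0.991, -0.0]
wrist_force: [-0.0, -0.1, -1.0]
finger_gap: 0.0239
grip_force: 108.9
```

>>> carry_out(
  steps=[
    [[0,0,0],[-0.1,0,0],255],
    [[0,0,0],[-0.15,0,0],255],
    [[0,0,0],[-0.2,0,0],255],
    [[0,0,0],[-0.25,0,0],255],
    [[0,0,0],[-0.3,0,0],255],
    [[0,0,0],[-0.3,0,0],255],
    [[0,0,0],[-0.3,0,0],255],
    [[0,0,0],[-0.3,0,0],255],
  ],
)

```text
clock: 18.75
tcp_pos: [0.4766, -0.0031, 0.2167]
orientation: [0.0, -0.134, 0.991, -0.0]
wrist_force: [-0.3, -1.2, -1.3]
finger_gap: 0.0236
grip_force: 108.9
```

>>> carry_out(
  steps=[
    [[0,0,0],[-0.1,0,0],255],
    [[0,0,0],[-0.15,0,0],255],
    [[0,0,0],[-0.2,0,0],255],
    [[0,0,0],[-0.25,0,0],255],
    [[0,0,0],[-0.3,0,0],255],
    [[0,0,0],[-0.3,0,0],255],
    [[0,0,0],[-0.3,0,0],255],
    [[0,0,0],[-0.3,0,0],255],
  ],
)

```text
clock: 19.75
tcp_pos: [0.4792, -0.0024, 0.2165]
orientation: [-0.0, -0.134, 0.991, -0.0]
wrist_force: [-2.5, -2.2, -0.8]
finger_gap: 0.0236
grip_force: 108.9
```

>>> carry_out(
  steps=[
    [[0,0,0],[-0.05,0,0],255],
    [[0,0,0],[-0.1,0,0],255],
    [[0,0,0],[-0.15,0,0],255],
    [[0,0,0],[-0.2,0,0],255],
    [[0,0,0],[-0.25,0,0],255],
    [[0,0,0],[-0.25,0,0],255],
    [[0,0,0],[-0.25,0,0],255],
    [[0,0,0],[-0.25,0,0],255],
  ],
)

```text
clock: 20.75
tcp_pos: [0.4822, -0.0016, 0.2167]
orientation: [0.0, -0.134, 0.991, 0.0]
wrist_force: [-1.8, -1.3, -2.1]
finger_gap: 0.024
grip_force: 108.8
```

>>> carry_out(
  steps=[
    [[0,0,0],[-0.05,0,0],255],
    [[0,0,0],[-0.1,0,0],255],
    [[0,0,0],[-0.15,0,0],255],
    [[0,0,0],[-0.2,0,0],255],
    [[0,0,0],[-0.2,0,0],255],
    [[0,0,0],[-0.2,0,0],255],
    [[0,0,0],[-0.2,0,0],255],
    [[0,0,0],[-0.2,0,0],255],
  ],
)

```text
clock: 21.75
tcp_pos: [0.4844, -0.0011, 0.217]
orientation: [0.001, -0.134, 0.991, -0.0]
wrist_force: [0.3, -0.6, -1.4]
finger_gap: 0.0239
grip_force: 108.8
```

>>> carry_out(
  steps=[
    [[0,0,0],[-0.05,0,0],255],
    [[0,0,0],[-0.1,0,0],255],
    [[0,0,0],[-0.15,0,0],255],
    [[0,0,0],[-0.2,0,0],255],
    [[0,0,0],[-0.2,0,0],255],
    [[0,0,0],[-0.2,0,0],255],
    [[0,0,0],[-0.2,0,0],255],
    [[0,0,0],[-0.2,0,0],255],
  ],
)

```text
clock: 22.75
tcp_pos: [0.4858, -0.0006, 0.2167]
orientation: [0.0, -0.134, 0.991, -0.0]
wrist_force: [0.7, -1.6, -1.0]
finger_gap: 0.0237
grip_force: 108.8
```

>>> carry_out(
  steps=[
    [[0,0,0],[-0.05,0,0],255],
    [[0,0,0],[-0.1,0,0],255],
    [[0,0,0],[-0.15,0,0],255],
    [[0,0,0],[-0.2,0,0],255],
    [[0,0,0],[-0.25,0,0],255],
    [[0,0,0],[-0.3,0,0],255],
    [[0,0,0],[-0.3,0,0],255],
    [[0,0,0],[-0.3,0,0],255],
  ],
)

```text
clock: 23.75
tcp_pos: [0.4886, 0.0002, 0.2167]
orientation: [-0.0, -0.134, 0.991, -0.0]
wrist_force: [-0.5, -0.3, -1.2]
finger_gap: 0.0236
grip_force: 108.8
```

>>> carry_out(
  steps=[
    [[0,0,0],[-0.05,0,0],255],
    [[0,0,0],[-0.1,0,0],255],
    [[0,0,0],[-0.15,0,0],255],
    [[0,0,0],[-0.2,0,0],255],
    [[0,0,0],[-0.2,0,0],255],
    [[0,0,0],[-0.2,0,0],255],
    [[0,0,0],[-0.2,0,0],255],
    [[0,0,0],[-0.2,0,0],255],
  ],
)

```text
clock: 24.75
tcp_pos: [0.4906, 0.0007, 0.2167]
orientation: [0.0, -0.134, 0.991, -0.0]
wrist_force: [-0.2, 0.4, -0.9]
finger_gap: 0.024
grip_force: 108.8
```

>>> carry_out(
  steps=[
    [[0,0,0],[-0.05,0,0],255],
    [[0,0,0],[-0.1,0,0],255],
    [[0,0,0],[-0.15,0,0],255],
    [[0,0,0],[-0.2,0,0],255],
    [[0,0,0],[-0.2,0,0],255],
    [[0,0,0],[-0.2,0,0],255],
    [[0,0,0],[-0.2,0,0],255],
    [[0,0,0],[-0.2,0,0],255],
  ],
)

```text
clock: 25.75
tcp_pos: [0.4922, 0.0012, 0.2166]
orientation: [-0.0, -0.134, 0.991, -0.0]
wrist_force: [-3.0, -0.7, -0.1]
finger_gap: 0.0238
grip_force: 108.8
```

>>> carry_out(
  steps=[
    [[0,0,0],[-0.05,0,0],255],
    [[0,0,0],[-0.1,0,0],255],
    [[0,0,0],[-0.15,0,0],255],
    [[0,0,0],[-0.15,0,0],255],
    [[0,0,0],[-0.15,0,0],255],
    [[0,0,0],[-0.15,0,0],255],
    [[0,0,0],[-0.15,0,0],255],
    [[0,0,0],[-0.15,0,0],255],
  ],
)

```text
clock: 26.75
tcp_pos: [0.4926, 0.0013, 0.2166]
orientation: [-0.001, -0.134, 0.991, -0.0]
wrist_force: [-6.9, -2.5, 2.3]
finger_gap: 0.0236
grip_force: 108.9
```

>>> carry_out(
  steps=[
    [[0,0,0],[0.15,0,0],255],
    [[0,0,0],[0.34,0,0],255],
    [[0,0,0],[0.34,0,0],255],
    [[0,0,0],[0.34,0,0.2],255],
    [[0,0,0],[0.34,0,0.4],255],
    [[0,0,0],[0.34,0,0.5],255],
    [[0,0,0],[0.34,0,0.5],255],
    [[0,0,0],[0.34,0,0.5],255],
  ],
)

```text
clock: 27.75
tcp_pos: [0.4907, 0.0007, 0.2117]
orientation: [0.0, -0.134, 0.991, -0.0]
wrist_force: [0.1, -0.2, -1.5]
finger_gap: 0.024
grip_force: 108.8
```

>>> carry_out(
  steps=[
    [[0,0,0],[0,0,0.05],255],
    [[0,0,0],[0,0,0.1],255],
    [[0,0,0],[0,0,0.15],255],
    [[0,0,0],[0,0,0.2],255],
    [[0,0,0],[0,0,0.25],255],
    [[0,0,0],[0,0,0.25],255],
    [[0,0,0],[0,0,0.25],255],
    [[0,0,0],[0,0,0.25],255],
  ],
)

```text
clock: 28.75
tcp_pos: [0.4907, 0.0007, 0.2093]
orientation: [0.0, -0.134, 0.991, -0.0]
wrist_force: [-0.1, 0.0, -0.5]
finger_gap: 0.0236
grip_force: 108.8
```

>>> carry_out(
  steps=[
    [[0,0,0],[0,0,0.05],255],
    [[0,0,0],[0,0,0.1],255],
    [[0,0,0],[0,0,0.15],255],
    [[0,0,0],[0,0,0.2],255],
    [[0,0,0],[0,0,0.25],255],
    [[0,0,0],[0,0,0.3],255],
    [[0,0,0],[0,0,0.3],255],
    [[0,0,0],[0,0,0.3],255],
  ],
)

```text
clock: 29.75
tcp_pos: [0.4907, 0.0007, 0.2062]
orientation: [0.0, -0.134, 0.991, -0.0]
wrist_force: [-0.6, -0.3, -0.9]
finger_gap: 0.0238
grip_force: 108.8
```

>>> carry_out(
  steps=[
    [[0,0,0],[0,0,0.05],255],
    [[0,0,0],[0,0,0.1],255],
    [[0,0,0],[0,0,0.15],255],
    [[0,0,0],[0,0,0.2],255],
    [[0,0,0],[0,0,0.2],255],
    [[0,0,0],[0,0,0.2],255],
    [[0,0,0],[0,0,0.2],255],
    [[0,0,0],[0,0,0.2],255],
  ],
)

```text
clock: 30.75
tcp_pos: [0.4907, 0.0007, 0.2043]
orientation: [0.0, -0.134, 0.991, -0.0]
wrist_force: [0.0, 0.2, 0.5]
finger_gap: 0.0236
grip_force: 108.8
```

>>> carry_out(
  steps=[
    [[0,0,0],[0,0,0.03],255],
    [[0,0,0],[0,0,0.06],255],
    [[0,0,0],[0,0,0.1],255],
    [[0,0,0],[0,0,0.1],255],
    [[0,0,0],[0,0,0.1],255],
    [[0,0,0],[0,0,0.1],255],
    [[0,0,0],[0,0,0.1],255],
    [[0,0,0],[0,0,0.1],255],
  ],
)

```text
clock: 31.75
tcp_pos: [0.4909, 0.0007, 0.2039]
orientation: [0.0, -0.134, 0.991, -0.0]
wrist_force: [-1.3, 1.1, 5.5]
finger_gap: 0.024
grip_force: 109.7
```

```bash
python3 - <<'E'
from workcell import env
from h import *
# shoulder/handle height of held pipette vs its carousel neighbours, lower handle edge in side view
for n in('scene','side'):
    c=env.get_calibration(n);p,d=env.read_camera(n);np.savez(n+'8.npz',p=p,d=d);P=cloud(d,c);X,Y,Z=P[...,0],P[...,1],P[...,2]
    w=(d>0)&(p.min(2)>130)&(np.hypot(X-.596,Y-.03)<.14)&(Z>.03)
    m=w&(np.hypot(X-.491,Y)<.035); Q=P[m]; print(n,len(Q),'tip z',np.percentile(Q[:,2],1).round(4))
    for a in(-93,123.5,52,-20):
        x,y=.5964+.1*np.cos(np.radians(a)),.0295+.1*np.sin(np.radians(a));m=w&(np.hypot(X-x,Y-y)<.03)
        if m.sum()>50: print(a,np.percentile(P[m][:,2],1).round(4))
E
```

```text
scene 300 tip z 0.0535
123.5 0.0521
52 0.0758
-20 0.1765
side 481 tip z 0.0677
-93 0.0512
123.5 0.0616
52 0.1666
-20 0.0558
```

The upward force of 5.5 N came at TCP z 0.204, the same height as when it sat in the bench stand and about 7 mm below the rim, so the shoulder is seated. I ease the pressure and let go.

>>> carry_out(
  steps=[
    [[0,0,0],[0,0,-0.05],255],
    [[0,0,0],[0,0,-0.05],255],
    [[0,0,0],[0,0,-0.05],255],
    [[0,0,0],[0,0,-0.05],255],
    [[0,0,0],[0,0,-0.05],255],
    [[0,0,0],[0,0,-0.05],255],
    [[0,0,0],[0,0,-0.05],255],
    [[0,0,0],[0,0,-0.05],255],
  ],
  force=25,
)

```text
clock: 32.85
tcp_pos: [0.4908, 0.0007, 0.2039]
orientation: [0.0, -0.134, 0.991, -0.0]
wrist_force: [-0.7, -0.1, 5.7]
finger_gap: 0.0237
grip_force: 109.5
```

>>> carry_out(
  steps=[
    [[0,0,0],[0,0,0],150],
    [[0,0,0],[0,0,0],120],
    [[0,0,0],[0,0,0],90],
    [[0,0,0],[0,0,0],60],
    [[0,0,0],[0,0,0],60],
    [[0,0,0],[0,0,0],60],
    [[0,0,0],[0,0,0],60],
    [[0,0,0],[0,0,0],60],
  ],
)

```text
clock: 33.85
tcp_pos: [0.4907, 0.0007, 0.2037]
orientation: [0.0, -0.134, 0.991, -0.0]
wrist_force: [-0.4, -0.3, 0.2]
finger_gap: 0.0658
grip_force: 0.0
```

>>> carry_out(
  steps=[
    [[0,0,0],[0,0,-1],60],
    [[0,0,0],[0,0,-3],60],
    [[0,0,0],[0,0,-5],60],
    [[0,0,0],[0,0,-8],60],
    [[0,0,0],[0,0,-12],60],
    [[0,0,0],[0,0,-16],60],
    [[0,0,0],[0,0,-18],60],
    [[0,0,0],[0,0,-18],60],
  ],
)

```text
clock: 34.85
tcp_pos: [0.4915, 0.0007, 0.3858]
orientation: [0.002, -0.134, 0.991, -0.001]
wrist_force: [-0.9, 0.3, 0.9]
finger_gap: 0.065
grip_force: 0.0
```

```bash
python3 - <<'E'
from meas import *
print(s['wrist_force'],s['clock'])
views('9')
for n in('scene','side','wrist'):
    f=np.load(n+'9.npz');c=env.get_calibration(n);c['origin'],c['orientation']=f['o'],f['q'];P=cloud(f['d'],c);X,Y,Z=P[...,0],P[...,1],P[...,2]
    for a in(-164.7,-92.7,123.3,51.3,-20.7):
        x,y=.5964+.1*np.cos(np.radians(a)),.0295+.1*np.sin(np.radians(a));m=(f['d']>0)&(np.hypot(X-x,Y-y)<.03)&(Z>.1)&(Z<.3)
        if m.sum()>30: Q=P[m];print(n,a,'top',np.percentile(Q[:,2],98).round(4),Q[Q[:,2]>.255][:,:2].mean(0).round(4))
E
```

```text
[0.49145108 0.00065114 0.38580137] [ 1.97631483e-03 -1.34056653e-01  9.90971488e-01 -6.46982702e-04] [-1.62134871e-01  1.50538050e-01  2.12033740e-01  1.62813379e+00
 -8.22427144e-05 -4.31058550e-01]
[-0.89931854  0.28473263  0.92356241] 34.85
scene pip 67 [ 0.6834 -0.0032  0.262 ] -20.4 0.092
scene pip 75 [ 0.591  -0.0817  0.2614] -93.3 0.111
scene pip 88 [0.6612 0.114  0.2619] 53.1 0.107
scene pip 96 [0.4924 0.0015 0.2625] -165.4 0.108
scene pip 91 [0.5396 0.1122 0.2622] 124.6 0.101
scene hanger 114 [0.4826 0.004  0.174 ] -167.8
scene pointer 26 [306. 256.] [ 0.4965 -0.0047  0.011 ] -161.6
side pip 58 [0.6646 0.1083 0.2595] 51.9 0.106
side pip 68 [0.5443 0.1063 0.2604] 123.8 0.098
side pip 87 [ 0.6872 -0.0091  0.2603] -21.0 0.094
side pip 79 [ 0.4951 -0.0052  0.2611] -164.0 0.108
side pip 74 [ 0.5925 -0.089   0.2607] -93.3 0.114
side hanger 110 [ 0.4899 -0.0123  0.1731] -161.3
side pointer 15 [300. 229.] [ 0.4949 -0.0066  0.011 ] -163.3
wrist pip 1005 [0.4912 0.0008 0.2631] -165.0 0.108
wrist pip 455 [ 0.587  -0.0867  0.2627] -94.2 0.116
wrist pip 212 [0.5245 0.1321 0.2436] 124.5 0.125
wrist hanger 518 [ 0.4791 -0.0041  0.1719] -164.2
wrist pointer 49 [306. 171.] [ 0.5108 -0.0076  0.011 ] -156.7
scene -164.7 top 0.2649 [0.4921 0.0013]
scene -92.7 top 0.264 [ 0.591  -0.0817]
scene 123.3 top 0.2642 [0.5398 0.1125]
scene 51.3 top 0.263 [0.6612 0.114 ]
scene -20.7 top 0.2655 [ 0.6834 -0.0032]
side -164.7 top 0.2636 [ 0.4947 -0.0054]
side -92.7 top 0.2637 [ 0.5925 -0.0889]
side 123.3 top 0.2632 [0.5437 0.1065]
side 51.3 top 0.2621 [0.6656 0.109 ]
side -20.7 top 0.2621 [ 0.6873 -0.009 ]
wrist -164.7 top 0.2654 [0.491  0.0008]
wrist -92.7 top 0.2642 [ 0.587  -0.0867]
wrist 123.3 top 0.2452 [nan nan]
wrist 51.3 top 0.2157 [nan nan]
wrist -20.7 top 0.2236 [nan nan]<stdin>:8: RuntimeWarning: Mean of empty slice.
  ret = um.true_divide(
```

```bash
python3 -c "
from workcell import env
print(env.hand_in())"
```

```text
the job is handed in; nothing more can be done
None
```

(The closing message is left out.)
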